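Fasten the hasp of the long tackle case

TASK

Fasten the longer of the two dark green tackle cases on the rod builder's bench: swing its hasp over until the strap lies flat on the lid with the staple through its slot. Leave the hasp of the short case as it stands, and leave the thread spool standing where it is on the long case's lid.

Things in the scene. Friction and masses are not known exactly. Their poses are not given: they have to be found in the camera images.
- case: The long tackle case, fixed to the bench: dark green plastic box, 170 mm deep (x), 280 mm long (y), 100 mm high, with a black lid, already shut, behind a fixed green front deck 42 mm deep. Origin: middle of its underside; z up, y along its length, x from deck to lid. A steel staple stands on the lid: a loop 21 mm wide (y), 5 mm thick, 20 mm high, 42 mm past the hasp's hinge axis in x.
- case_hinge (a point): Mid-point of the hinge axis of the long case's hasp, fixed to the case, its axes parallel to the case's: y along the hinge pin, x over the lid towards the staple. It lies 43 mm to the -x side of the case's middle and 105 mm above the bench (5 mm above lid and deck).
- case_hasp (a joint): Angle of the long case's hasp (rad): 0 = flat over the lid, staple through its slot (a stop); 1.57 = upright; up to 2.3 leaning over the deck. Starts at 1.0 to 1.9. Stiff hinge: stays where left, takes about 1 N at the tip. Steel strap 40 mm wide, 4 mm thick, mid-plane through the axis, 79 mm from axis to free edge; slot 33 to 51 mm from the axis, then solid.
- tin_hasp_tip (a point): Middle of the free edge of the short case's hasp, a strap of the same size, also standing up; to be left as it is. The short case looks like the long one and is also fixed, but is 145 mm deep, 155 mm long and 70 mm high.
- spool_center (a point): Centre, half-way up, of a thread spool (36 mm across, 44 mm high, white flanges, blue thread) standing loose on the long case's lid, 95 to 115 mm to the +y side of the hasp's middle line; to be left standing where it is.

How it is judged:
At the end, for the whole second after the job is handed in: The long case's hasp lies flat over the staple (within 0.17 rad, about 10 degrees, of its stop); the short case's hasp tip and the spool on the long case's lid are each within 20 mm of where they began (value of joint case_hasp below 0.17 rad and distance of each of spool_center, tin_hasp_tip from where it was at the start of the episode below 0.02 m); the robot touches nothing.
It fails at once if the short case's hasp is swung (its tip moves more than 20 mm) (distance of tin_hasp_tip from where it was at the start of the episode above 0.02 m).
It fails at once if the thread spool on the long case's lid is shifted more than 20 mm or knocked over (distance of spool_center from where it was at the start of the episode above 0.02 m or angle between spool_center's own z axis and vertical above 0.5 rad).
It also fails if it takes over 32 s, if anything falls off the work surface, if the arm or the gripper's body presses on something with over 40 N, if the wrist force passes 120 N, or if a joint passes its speed limit or range.

ROBOT

A 7-joint arm with a two-finger parallel gripper is mounted at the origin on the work surface. World frame = base frame: x ahead of the robot, y to its left, z up, the work surface at z = 0. Lengths are in m, angles in rad, forces in N, time in s.
With the tool pointing down it reaches from about 0.35 to 0.9 m from the base axis. Payload 8.1 kg.
Tool frame: the origin (TCP) lies between the finger pads; the fingertips stand ahead of it and the grasp point (between the pads) is the TCP (arm.nose_length is the z of the fingertips in the tool frame, in m); z points along the fingers, y is the line along which they close (so a half turn about z gives the same grasp; the last joint's range is limited). The gripper opens to 92 mm and grips with 3 to 60 N. Pads are 19 mm wide; open, the fingers measure 130 mm over their backs; the gripper's body (75 mm by 190 mm) begins 47 mm behind the grasp point.
Start: joints at [-1.242, 0.434, 0.025, 1.573, -0.012, 1.134, -0.075], TCP at [0.262, 0.568, 0.246] pointing down, gripper open.
Joint ranges: [-2.62, 2.62], [-0.44, 2.09], [-1.27, 1.32], [0.08, 2.57], [-1.32, 4.46], [0.12, 2], [-2.74, 2.74]. Speed limits (rad/s): [2.22, 2.22, 3.01, 3.01, 3.14, 3.14, 3.14].

INTERFACE

Orientations are given as a rotation vector (axis times angle).
In Python, from cell import sensors, optics, arm gives the robot as it stands.
- The arm moves only by the tool arm_command, never from a script. Its argument "deltas" is one flat list of numbers, 7 for each row, row after row: the turn, a rotation vector about the world's x, y, z as a fraction of full scale, then the shift along the world's x, y, z as a fraction of full scale, then the finger opening in mm, from 0 to 91.8. In form: [wx, wy, wz, dx, dy, dz, fingers, wx, wy, wz, dx, dy, dz, fingers, ...]. A call has 1 to 20 rows; each row is the pose to reach, as a shift and turn from the pose commanded when the call began; what a row does not reach only later rows make up. Full scale, the value 1, is 1 m for a shift and 90 degrees for a turn. A row lasts 1/10 s, in which the tool goes at most 50 mm and 8.59 degrees, less where a joint would pass 70% of its speed; a pose out of reach is approached as far as the arm can. A call with a number of a shift or a turn outside -1 to 1 is refused whole. A call with a gripper value outside its range is refused whole. The fingers move at their own pace and stop on an object; "force" is the grip in N (left out, the last holds). Time passes only in rows, so rows that repeat a pose let the fingers close. It gives the time, the measured TCP pose, the force, the opening and the grip force at its end, in the units of the state.
- sensors.observe(): the state, without advancing time (a new reading comes with each control period).
- optics.get_image(name): name is "side" or "top"; returns the picture (384x512x3 uint8, blue, green, red); there is no depth.
- optics.calibration(name): a dict with "camera_matrix" (3x3 intrinsics, pixels), "rvec" (rotation vector, rad) and "tvec" (3), from world to camera coordinates, as OpenCV has them. Camera axes: x right, y down, z forward; pixel columns grow to the right and rows downward; lengths in m; the calibration is good to about 2 mm. A picture is of the moment at which its call begins. calibration takes no time and is no camera call.
- arm.sign_off(): hands the job in; it is judged then, once.
The state is a dict: "clock": time; "joints": joint angles; "dq": joint speeds; "joint_efforts": joint torques, N m; "position": TCP position; "ee_rot": TCP orientation; "force": force on the tool from outside, world axes, zero at the start; "ft_torque": the same for the moment, N m; "width": opening from 0.0 (shut) to 1.0 (fully open); "gripper_force": force on a finger pad.
Only numpy, scipy, OpenCV 4.12 (cv2) and the standard library are available. Lean on these libraries where they do the work, as an engineer would, in place of code of your own. Each camera call takes 0.05 s, during which the arm holds its last target. There are 200 camera calls.

## Working session

There is one attempt and no reset: what is moved stays moved. The work goes in short steps, Python scripts to look and compute and a tool call to move; the robot and the scene stay as the last step left them, time stands still between calls to the robot, and variables do not carry over. Pictures are saved under pics/ and viewed, at most 10 in all, crops included, and the job is handed in when it is done.

Besides the shell and the picture viewer there is one more tool, called after ">>>" by a JSON object that holds its "method" and its "body". arm_command: Moves the arm, as the interface text tells. Its arguments: {"type":"object","properties":{"deltas":{"type":"array","items":{"type":"number"}},"force":{"type":"number"}},"required":["deltas"]}

```bash
mkdir -p pics; python3 - <<'E'
from cell import sensors, optics, arm
import cv2,numpy as np
for n in("top","side"):
    im=optics.get_image(n); cv2.imwrite(f"pics/{n}0.png",im)
    c=optics.calibration(n); R=cv2.Rodrigues(np.array(c["rvec"]))[0]
    print(n,np.array(c["camera_matrix"]).round(1).tolist(),(-R.T@np.array(c["tvec"]).ravel()).round(3))
s=sensors.observe();print(s["clock"],s["position"],s["ee_rot"],s["force"],s["width"],arm.nose_length)
E
```

```text
top [[470.0, 0.0, 260.4], [0.0, 470.0, 183.4], [0.0, 0.0, 1.0]] [0.486 0.022 1.195]
side [[411.3, 0.0, 252.5], [0.0, 411.3, 188.9], [0.0, 0.0, 1.0]] [0.471 0.522 0.705]
0.1 [0.26140876 0.56722543 0.24502692] [-6.73099374e-01 -3.06841509e+00  2.22403845e-03] [ 0.20800258 -0.46490792  0.67836785] 0.9984824046005965 0.019
```

View pics/top0.png

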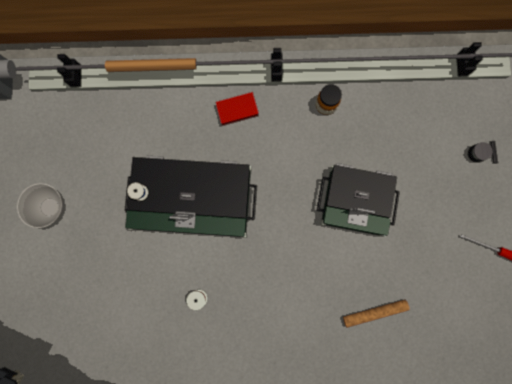

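View pics/side0.png

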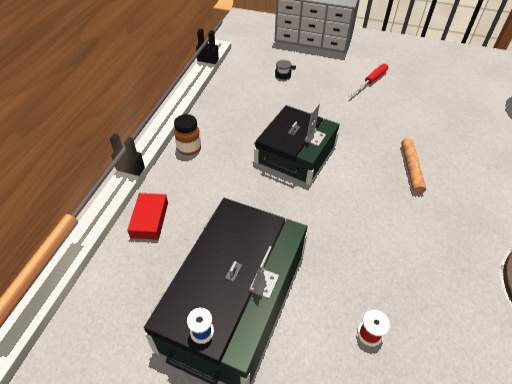

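The top view shows the long case at about (188,197) with the hasp plate near (184,218), the staple near (187,196) and the spool at (137,190). The short case is to its right at (361,200). In the side view, the long hasp stands near (265,275).

```bash
cat > h.py <<'E'
import cv2,numpy as np
from cell import sensors, optics, arm
def cam(n):
    c=optics.calibration(n);R=cv2.Rodrigues(np.array(c["rvec"]))[0];t=np.array(c["tvec"]).ravel()
    return np.array(c["camera_matrix"]),R,t
def cast(n,uv,z):
    K,R,t=cam(n);o=-R.T@t;d=R.T@np.linalg.inv(K)@np.array([*uv,1.]);return o+d*(z-o[2])/d[2]
def proj(n,P):
    K,R,t=cam(n);q=K@(R@np.asarray(P,float)+t);return q[:2]/q[2]
E
python3 - <<'E'
from h import *
im=cv2.imread("pics/top0.png")
for p in [(131,158),(250,164),(246,236),(127,230),(187,196),(184,217)]: print(p,cast("top",p,.1).round(3))
s=cv2.imread("pics/side0.png")
for p in [(226,201),(307,225),(146,327)]: print(p,cast("side",p,.1).round(3))
a=cv2.resize(im[150:245,115:265],None,fx=5,fy=5,interpolation=cv2.INTER_CUBIC)
b=cv2.resize(s[230:310,210:310],None,fx=6,fy=6,interpolation=cv2.INTER_CUBIC)
cv2.imwrite("pics/ta.png",np.clip(a*2.,0,255).astype('uint8'));cv2.imwrite("pics/sb.png",b)
E
```

```text
(131, 158) [0.694 0.333 0.1  ]
(250, 164) [0.672 0.051 0.1  ]
(246, 236) [0.503 0.064 0.1  ]
(127, 230) [0.525 0.341 0.1  ]
(187, 196) [0.6   0.201 0.1  ]
(184, 217) [0.551 0.208 0.1  ]
(226, 201) [0.663 0.06  0.1  ]
(307, 225) [0.504 0.068 0.1  ]
(146, 327) [0.694 0.329 0.1  ]
```

View pics/ta.png

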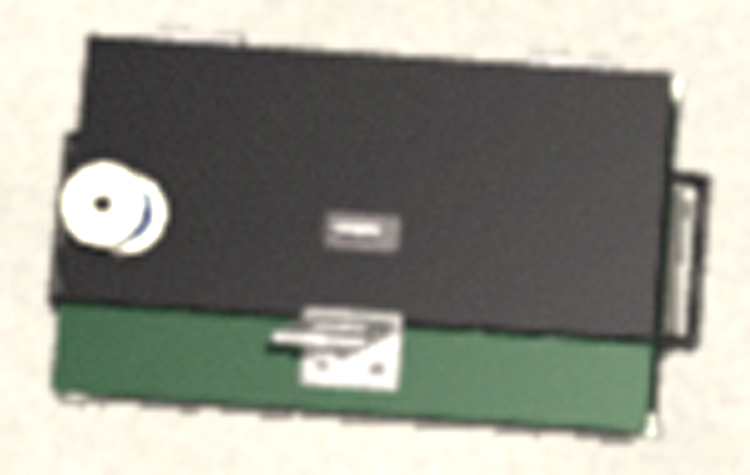

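View pics/sb.png

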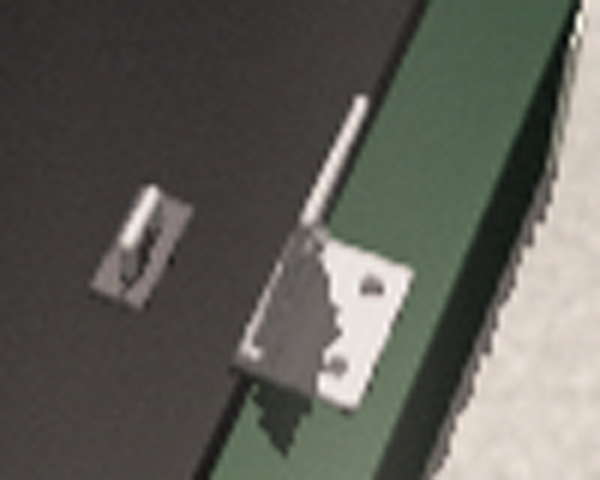

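The crops show the strap nearly edge-on. Its free edge is at about (169..190, 217) px in the top view, and runs from (270,246) to (261,267) px in the side view.

```bash
python3 - <<'E'
from h import *
a=-.078;x=np.array([np.cos(a),np.sin(a),0]);y=np.array([-np.sin(a),np.cos(a),0])
h=np.array([.5985,.197,.105])-.043*x
print(h)
for th in (1.,1.2,1.4,1.57,1.75,1.9):
    f=lambda s:h+.079*(np.cos(th)*x+[0,0,np.sin(th)])+s*y
    print(th,*[proj(n,f(s)).round(1) for n in("top","side") for s in(.02,-.02)])
print([proj(n,h+s*y).round(1) for n in("top","side") for s in(.02,-.02)])
sp=cast("top",(115+105/5,150+205/5),.144);print("spool",sp, (sp-h)@x,(sp-h)@y)
E
```

```text
[0.55563074 0.2003506  0.105     ]
1.0 [174.3 193.2] [192.4 194.1] [228.3 257.4] [238.7 237. ]
1.2 [173.2 199.3] [191.5 200.2] [236.8 257.9] [247.1 237.2]
1.4 [172.3 206.1] [190.7 207. ] [246.2 259.8] [256.3 238.8]
1.57 [171.7 212.2] [190.2 213.2] [254.7 262.4] [264.5 241.1]
1.75 [171.3 218.8] [189.8 219.8] [263.8 266.1] [273.2 244.6]
1.9 [171.2 224.2] [189.7 225.1] [271.1 269.7] [280.3 248.1]
[array([178.3, 214.5]), array([195.5, 215.3]), array([254.1, 288.3]), array([263. , 267.9])]
spool [0.61012563 0.30857224 0.144     ] 0.045896465072609846 0.11213888874494095
```

The hasp angle is about 1.7 rad and the hinge is at about (0.556, 0.203, 0.105). I'll close the fingers, align them to the case and go to the deck side of the strap, staying high.

>>> {"method": "arm_command", "body": {"deltas": [0,0,0.06,0.03,-0.045,0,0,0,0,0.12,0.06,-0.09,0,0,0,0,0.18,0.09,-0.135,0,0,0,0,0.224,0.12,-0.18,0,0,0,0,0.224,0.15,-0.225,0,0,0,0,0.224,0.18,-0.27,0,0,0,0,0.224,0.21,-0.315,0,0,0,0,0.224,0.225,-0.34,0,0,0,0,0.224,0.239,-0.36,0,0,0,0,0.224,0.239,-0.36,0,0,0,0,0.224,0.239,-0.36,0,0,0,0,0.224,0.239,-0.36,0,0,0,0,0.224,0.239,-0.36,0,0]}}

```text
clock: 1.4
position: [0.4998, 0.209, 0.2456]
ee_rot: [-0.122, -3.139, -0.0]
force: [1.0, -0.5, -0.4]
width: 0.006
gripper_force: 0.0
```

>>> {"method": "arm_command", "body": {"deltas": [0,0,0,0,0,-0.03,0,0,0,0,0,0,-0.06,0,0,0,0,0,0,-0.067,0,0,0,0,0,0,-0.067,0]}}

```text
clock: 1.8
position: [0.4996, 0.2081, 0.1781]
ee_rot: [-0.123, -3.137, 0.002]
force: [0.2, -0.6, 1.0]
width: 0.008
gripper_force: 0.0
```

```bash
python3 - <<'E'
from h import *
print(sensors.observe()["position"],sensors.observe()["force"])
a=optics.get_image("top")[150:245,115:265];b=optics.get_image("side")[190:350,150:350]
o=np.zeros((600,800,3),'uint8');o[:253,:400]=cv2.resize(np.clip(a*2.,0,255).astype('uint8'),(400,253));o[:600,400:]=0
b=cv2.resize(b,(430,344),interpolation=cv2.INTER_CUBIC);o[255:599,0:430]=b
cv2.imwrite("pics/m1.png",o[:, :440])
E
```

```text
[0.49964796 0.2080995  0.17806408] [ 0.17384794 -0.63894518  1.00384401]
```

View pics/m1.png

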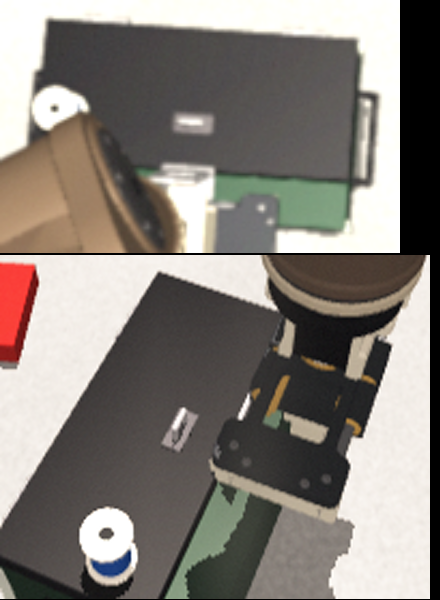

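The gripper is on the deck side, in front of the strap at about (240,415) in the lower panel, and the spool stands untouched. Next I'll swing the strap over along an arc.

>>> {"method": "arm_command", "body": {"deltas": [0,0,0,0.012,-0.001,0,0,0,0,0,0.024,-0.002,0,0,0,0,0,0.034,-0.0027,0.001,0,0,0,0,0.0435,-0.0034,0.001,0,0,0,0,0.051,-0.004,0.001,0,0,0,0,0.059,-0.0046,0.001,0,0,0,0,0.068,-0.0053,0,0,0,0,0,0.077,-0.006,-0.002,0,0,0,0,0.086,-0.0067,-0.006,0,0,0,0,0.095,-0.0074,-0.011,0,0,0,0,0.102,-0.008,-0.018,0,0,0,0,0.109,-0.0085,-0.026,0,0,0,0,0.113,-0.0088,-0.033,0,0,0,0,0.116,-0.009,-0.039,0,0,0,0,0.118,-0.0092,-0.045,0,0,0,0,0.1195,-0.0093,-0.049,0,0,0,0,0.1195,-0.0093,-0.051,0,0,0,0,0.1195,-0.0093,-0.051,0]}}

```text
clock: 3.7
position: [0.62, 0.1983, 0.1276]
ee_rot: [-0.126, -3.139, 0.0]
force: [-1.2, 0.7, 0.1]
width: 0.004
gripper_force: 0.0
```

Lower another 3 mm to press, then raise straight up and back away.

>>> {"method": "arm_command", "body": {"deltas": [0,0,0,0,0,-0.002,0,0,0,0,0,0,-0.003,0,0,0,0,0,0,-0.003,0]}}

```text
clock: 4.0
position: [0.6203, 0.1985, 0.1261]
ee_rot: [0.126, 3.138, 0.001]
force: [-3.6, -0.6, 9.0]
width: 0.008
gripper_force: 4.6
```

>>> {"method": "arm_command", "body": {"deltas": [0,0,0,0,0,0.02,0,0,0,0,0,0,0.05,0,0,0,0,0,0,0.09,0,0,0,0,0,0,0.12,0,0,0,0,-0.04,0,0.13,0,0,0,0,-0.08,0,0.13,0,0,0,0,-0.12,-0.03,0.13,0,0,0,0,-0.16,-0.06,0.13,0,0,0,0,-0.2,-0.09,0.13,0,0,0,0,-0.22,-0.12,0.13,0,0,0,0,-0.22,-0.12,0.13,0,0,0,0,-0.22,-0.12,0.13,0]}}

```text
clock: 5.2
position: [0.4003, 0.0782, 0.2554]
ee_rot: [0.127, 3.137, 0.002]
force: [0.4, -0.3, -0.5]
width: 0.009
gripper_force: 0.0
```

```bash
python3 - <<'E'
from h import *
print(sensors.observe()["position"],sensors.observe()["force"])
a=optics.get_image("top")[150:245,115:415];b=optics.get_image("side")[90:384,140:350]
o=np.zeros((600,740,3),'uint8');o[:117,:370]=cv2.resize(np.clip(a*2.,0,255).astype('uint8'),(370,117))
o[:588,320:740]=0;b=cv2.resize(b,(420,588),interpolation=cv2.INTER_CUBIC)
o=np.hstack([o[:,:370],np.vstack([b,np.zeros((12,420,3),'uint8')])])
cv2.imwrite("pics/m2.png",o)
E
```

```text
[0.4002545  0.07821461 0.25538448] [ 0.41481641 -0.32972766 -0.48938503]
```

View pics/m2.png

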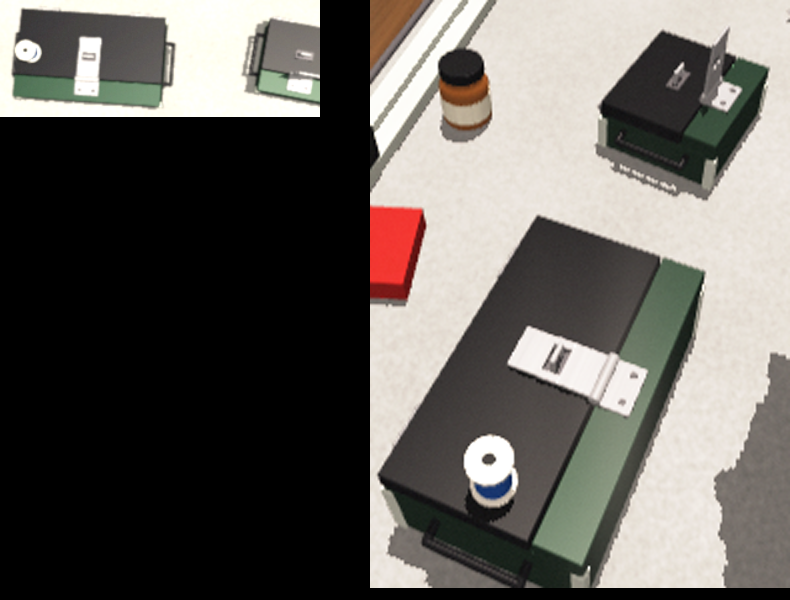

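The strap lies flat at about (560,360) with the staple through its slot. The spool stands in place at (490,470), the short case's hasp is still upright at (718,65), and the arm is clear.

```bash
python3 -c "
from cell import arm
print(arm.sign_off())"
```

```text
the job is handed in; nothing more can be done
None
```

The long case's hasp is fastened, flat on the lid with the staple through its slot; the short case's hasp and the spool were left as they stood, the arm is clear, and the job is handed in (no verdict was returned).

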